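# Fit a new resin cartridge to the bayonet port of a benchtop water purifier

### The arm

A 6-joint arm with a two-finger parallel gripper is mounted at the origin on the work surface. World frame = base frame: x ahead of the robot, y to its left, z up, the work surface at z = 0. Lengths are in m, angles in rad, forces in N, time in s.
With the tool pointing down it reaches from about 0.25 to 0.8 m from the base axis. Payload 3.9 kg.
Tool frame: the origin (TCP) lies midway between the tips of the shut fingers; the grasp point (between the pads) lies 19 mm behind it (pinch_z is the x of the grasp point in the tool frame, in m); x points along the fingers, z is the direction in which the jaws open and shut, and the axes are right-handed (so a half turn about x gives the same grasp; the last joint's range is limited). The gripper opens to 85 mm and grips with 20 to 120 N. Pads are 22 mm wide; open, the fingers measure 114 mm over their backs; the gripper's body (76 mm by 85 mm) begins 54 mm behind the grasp point. The pads swing forward as they close: fully open they stand 13 mm farther back than shut.
Start: joints at [-1.338, 0.26, -0.138, 1.173, 0, 1.571], TCP at [0.121, -0.511, 0.231] pointing down, gripper open.
Joint ranges: [-2.78, 2.78], [-0.83, 1.72], [-1.28, 1.37], [-1.9, 2.12], [-1.57, 1.48], [-3.14, 3.14]. Speed limits (rad/s): [2.57, 2.57, 3.14, 3.14, 3.14, 3.14].

### API

Orientations are given as a rotation vector (axis times angle).
In Python, from rig import * gives the robot as it stands. The module is installed in compiled form; this text tells all that it offers.
- The arm moves only by the shell command python3 -m crank 'ROWS' [FORCE]. ROWS is text: rows parted by semicolons, each of 7 numbers parted by spaces: the turn, a rotation vector about the tool's x, y, z each as a share of 0.15 rad, from -1 to 1, then the shift along the tool's x, y, z each as a share of 25 mm, from -1 to 1, then the opening in per cent of the stroke, from 0 (shut) to 100 (fully open). In form: rx ry rz tx ty tz grip; .... A call has 1 to 5 rows; each row shifts and turns the commanded pose from where the row before left it, along the tool's axes as they then stand; what a row does not reach is not made up. A row lasts 1/8 s, in which the tool goes at most 62.5 mm and 10.7 degrees, less where a joint would pass 70% of its speed; a pose out of reach is approached as far as the arm can. A call with a number of a shift or a turn outside -1 to 1 is refused whole. A call with a gripper value outside its range is refused whole. The fingers move at their own pace and stop on an object; FORCE is the grip in N (left out, the last holds). Time passes only in rows, so rows that do not move let the fingers close. It gives the time, the measured TCP pose, the force and the opening at its end, in the units of the state.
- state(): the state, without advancing time (a new reading comes with each control period).
- get_image(name): name is "side" or "top"; returns a dict with "image" (384x512x3 uint8, red, green, blue), "fov_y" (degrees; the focal length in pixels is half the picture's height over the tangent of half this angle, whatever the lens; pixels are square), "cx", "cy" (the principal point, pixels), "k1" (the pictures are not rectified: a ray, as slopes to the right and down, at radius r is drawn at 1 + k1 r^2 times it, then the intrinsics apply), "world_to_cam" (4x4, takes a point from world to camera coordinates). Camera axes: x right, y down, z forward; pixel columns grow to the right and rows downward; lengths in m; the calibration is good to about 2 mm. A picture is of the moment at which its call begins. There is no depth.
- close_job(): hands the job in, once; it reports no verdict.
The state is a dict: "t": time; "joint_pos": joint angles; "joint_vel": joint speeds; "tau": joint torques, N m; "position": TCP position; "orientation": TCP orientation; "ft_force": force on the tool from outside, world axes, zero at the start; "ft_torque": the same for the moment, N m; "width": finger opening in m.
Only numpy, scipy, OpenCV 4.12 (cv2) and the standard library are available. Lean on these libraries where they do the work, as an engineer would, in place of code of your own. Each camera call takes 0.05 s, during which the arm holds its last target.

### The job

Fit the tall cartridge with the wing grip into the empty port of the water purifier: push it down through the collar against its spring without forcing it, give it a quarter turn clockwise and let go, so that it clicks up into its lock and stays there. Leave the short spare cartridge in the stand and the other things on the counter as they are.

Things in the scene. Friction and masses are not known exactly. Their poses are not given: they have to be found in the camera images.
- cartridge: the tall cartridge to fit, 190 mm, 0.3 to 0.5 kg, loose, upright in a well of the stand. Origin: centre of its lower tip; z up its axis. In mm along z: spigot 32 dia (0-20, tip chamfered 3), cone to 44 dia (20-24), neck 44 dia (24-50), white body 62 dia (50-140), cap (140-147), wing (146-190). Half a turn leaves it the same. Neck and spigot have 1.2 mm clearance all round in the port.
- wing (a point): middle of the cartridge's wing grip, on its axis, 168 mm above the tip. The wing is 56 mm wide along x, 18 mm thick along y, and stands 43 mm clear of the cap: pinch it across y.
- lug (a point): outer face of the +x lug of the cartridge, 29 mm off the axis. Two opposite lugs on the neck, at +x and -x, in line with the wing; each covers 30 degrees and lies 24 to 32 mm above the tip.
- port: empty port: grey turret 84 mm across on the purifier's sloping deck. Origin: centre of its mouth, level with the collar's top; z out along its axis, 30 degrees off vertical, leaning to the low front; x up the slope. The collar's hole is 46 mm with two opposite 40 degree entry notches for the lugs, along x give or take 15 degrees: collars are screwed in and clocked differently; look or feel for it.
- collar_under (a point): on the port axis, level with the collar's underside, 10 mm below the mouth. Lugs off the notches rest on the collar with the tip 24 mm inside the mouth; in line with them they drop through. With the tip 42 to 46 mm in, the lugs are under the collar and the cartridge turns, only clockwise (looking into the mouth), to a stop at 96 degrees. Let go part-way, it stays held, tip 42 mm in.
- valve_bottom (a point): on the port axis, 46 mm below the mouth, where the tip stops. From 26 mm in, the tip pushes a sprung valve plate, 0.65 N per mm; from 28 mm it runs in a 34 mm guide bore. Let go at the end of the quarter turn, the spring lifts the lugs 4 mm into two pockets (83 to 96 degrees of turn from the notches' middle): locked, tip 38 mm inside the mouth.
- purifier: white plastic water purifier, 300 by 300 mm, 154 mm high at the back, fixed. Origin: centre of its underside, low front to its -x; the deck rises 30 degrees from 50 mm at the front. The empty port's mouth is 97 mm before the origin, 55 mm to -y, 143 mm up. A short filter is already fitted in a like turret at its +y side, standing 113 mm off the deck.
- stand: white draining block, 176 by 96 mm, 46 mm high, fixed. Origin at the centre of its underside. Two round wells 63 mm across and 38 mm deep at x = +43 and -43 mm hold the two cartridges upright, so that their tips are 8 mm above the counter.
- prefilter: the short spare cartridge in the stand's other well, 113 mm long, 62 mm across, round domed cap without a wing; origin at its lower tip, z up. Stays where it is.
- tub: white round tub with lid, 104 mm across, 113 mm high, origin at the centre of its underside. Stays.
- vial_box: flat paper box, 70 by 110 by 45 mm, origin at the centre of its underside. Stays.
- gauze: soft-edged paper pack, 90 by 120 by 30 mm, origin at the centre of its underside. Stays.
There are look-alikes about, which are no part of the job. Leave any green or yellow look-alike of the cartridge alone.

How it is judged:
On the way:
1. the cartridge has been pushed down through the collar, its wing still about up and down the slope (horizontal distance between cartridge and port below 0.04 m and z of cartridge in the frame of port between -0.055 and -0.036 m and angle between the z axis of cartridge and the z axis of port, either way round below 0.12 rad and angle between the x axis of cartridge and the x axis of port, either way round below 0.5 rad), for 0.05 s.
At the end, for the whole second after the job is handed in: Cartridge released and at rest in its lock: tip 35.5 to 40 mm inside the mouth, within 4 mm of and 5 degrees to the port axis, wing over 66 degrees from the port x axis. Short cartridge within 20 mm, tub, box and pack within 30 mm of their starts, short cartridge and tub upright (z of cartridge in the frame of port between -0.04 and -0.0355 m and x of cartridge in the frame of port between -0.004 and 0.004 m and y of cartridge in the frame of port between -0.004 and 0.004 m and angle between the z axis of cartridge and the z axis of port, either way round below 0.09 rad and angle between the x axis of cartridge and the x axis of port, either way round above 1.15 rad and linear speed of cartridge below 0.01 m/s and distance of prefilter from where it was at the start of the episode below 0.02 m and angle between each of prefilter, tub's own z axis and vertical below 0.2 rad and distance of each of tub, vial_box, gauze from where it was at the start of the episode below 0.03 m); the robot touches nothing.
It fails at once if the cartridge is forced: it presses on the purifier with more than 100 N (contact force between cartridge and purifier above 100 N).
It also fails if it takes over 61 s, if anything falls off the work surface, if the arm or the gripper's body presses on something with over 40 N, if the wrist force passes 120 N, or if a joint passes its speed limit or range.

## Working session

There is one attempt and no reset: what is moved stays moved. The work goes in short steps, Python scripts to look and compute and a shell command to move; the robot and the scene stay as the last step left them, time stands still between calls to the robot, and variables do not carry over. Pictures are saved under pics/ and viewed, and the job is handed in when it is done.

```bash
mkdir -p pics; cat > h.py <<'E'
from rig import *
import numpy as np, cv2
from scipy.spatial.transform import Rotation as R
def load(n):
    d=np.load(f'{n}.npz'); return {k:d[k] for k in d.files}
def snap(n,fn):
    d=get_image(n); np.savez(fn+'.npz',**{k:np.asarray(v) for k,v in d.items()})
    cv2.imwrite(f'pics/{fn}.png',d['image'][:,:,::-1]); return d
def K(d):
    f=192/np.tan(np.radians(float(d['fov_y'])/2)); return np.array([[f,0,float(d['cx'])],[0,f,float(d['cy'])],[0,0,1]])
def dist(d): return np.array([float(d['k1']),0,0,0,0])
def proj(d,P):
    M=np.array(d['world_to_cam']); r,_=cv2.Rodrigues(M[:3,:3])
    return cv2.projectPoints(np.array(P,float).reshape(-1,1,3),r,M[:3,3],K(d),dist(d))[0].reshape(-1,2)
def ray(d,uv):
    M=np.array(d['world_to_cam']); s=cv2.undistortPoints(np.array(uv,float).reshape(-1,1,2),K(d),dist(d)).reshape(-1,2)
    v=np.c_[s,np.ones(len(s))]@M[:3,:3]; return -M[:3,:3].T@M[:3,3], v/np.linalg.norm(v,axis=1)[:,None]
def onz(d,uv,z):
    o,v=ray(d,uv); return o+v*((z-o[2])/v[:,2])[:,None]
E
python3 - <<'E'
from h import *
for n in('side','top'):
    d=snap(n,n+'0'); print(n,d['fov_y'],d['k1'],ray(d,[[256,192]]))
s=state();print(s)
E
```

```text
side 48.4779374848556 -0.09714504042909698 (array([0.13814785, 0.92119107, 1.06341751]), array([[ 0.27400174, -0.67176446, -0.68822638]]))
top 54.80835251470844 0.014054603659442791 (array([ 0.36495916, -0.00215131,  1.20618573]), array([[ 0.13735297,  0.01868708, -0.99034588]]))
{'t': 0.1, 'joint_pos': array([-1.33798439e+00,  2.60637276e-01, -1.39219838e-01,  1.17272666e+00,
        8.45520002e-06,  1.57078374e+00]), 'joint_vel': array([ 0.00048924, -0.00214202,  0.00317603, -0.00104945, -0.00010602,
       -0.00187609]), 'tau': array([ 4.45561673e-04, -4.06508446e+01,  2.54527777e+01,  1.00891999e-02,
       -5.47971933e-05,  1.11823067e-05]), 'position': array([ 0.1209864 , -0.51023951,  0.23054587]), 'orientation': array([ 1.03713544,  1.31181382, -1.03527218]), 'ft_force': array([ 0.98933882, -0.07668026, -0.27857127]), 'ft_torque': array([-0.04855707,  0.00535013, -0.01491054]), 'width': 0.08516436222407787}
```

View pics/side0.png

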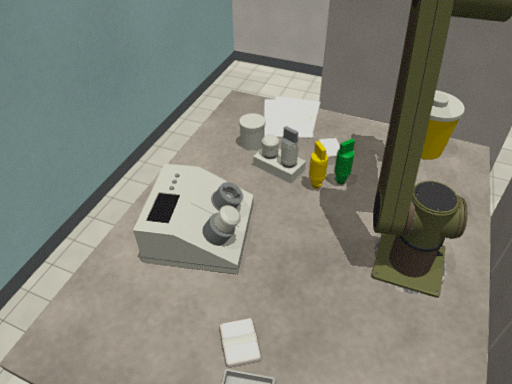

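View pics/top0.png

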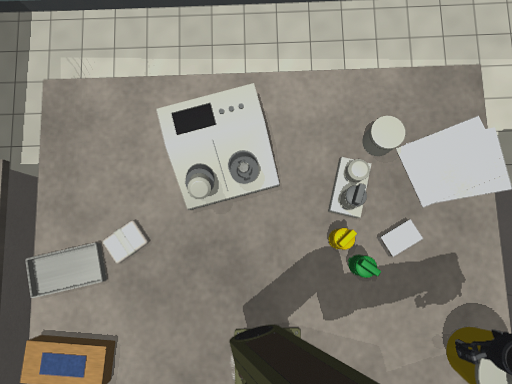

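The top view shows the purifier at about (218,148), with its empty port at (243,168) and the fitted filter at (200,183). The stand is at (350,188): the short spare is at (358,170) and the white cartridge with a grey wing at (354,195). Possible confusions are the yellow look-alike (344,239), the green one (366,267), the short spare (358,170) and the fitted filter (200,183). My choice is the white body with a dark wing in the stand at (354,195) in top and (289,147) in side. I'll check it in close crops.

```bash
python3 - <<'E'
import cv2,numpy as np
t=cv2.imread('pics/top0.png');s=cv2.imread('pics/side0.png')
f=lambda a,k:cv2.resize(a,None,fx=k,fy=k,interpolation=cv2.INTER_CUBIC)
a=f(t[140:225,320:405],4.5);b=f(s[115:185,245:315],5.464)[:382,:382]
a=cv2.resize(a,(382,382))
cv2.imwrite('pics/c1.png',np.hstack([a,b]))
a=cv2.resize(t[145:190,220:265],(382,382),interpolation=cv2.INTER_CUBIC);b=cv2.resize(s[165:230,200:265],(382,382),interpolation=cv2.INTER_CUBIC)
cv2.imwrite('pics/c2.png',np.hstack([a,b]))
E
```

```text
(no output)
```

View pics/c1.png

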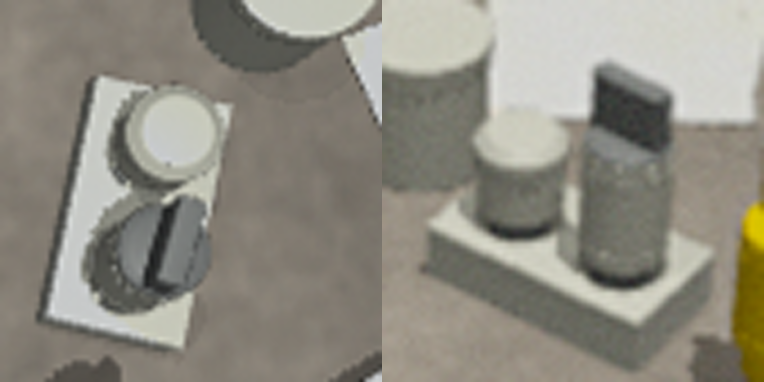

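View pics/c2.png

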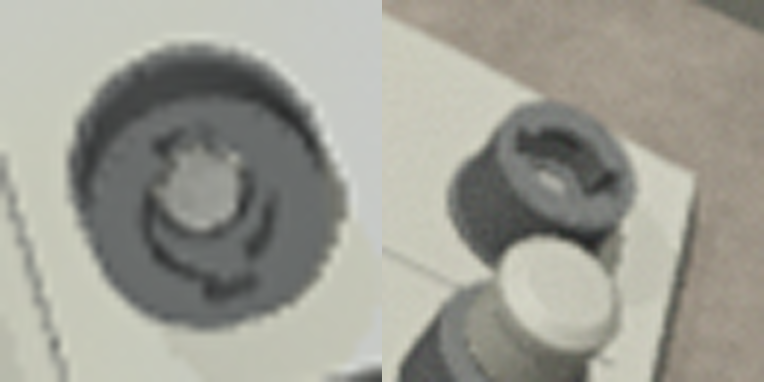

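The crop confirms it: white body, grey wing, upright in the stand's near well, with the short spare beside it. The port crop shows the notches roughly at the upper-left and bottom of the hole. Next I'll measure with masks.

```bash
python3 - <<'E'
from h import *
T=load('top0');S=load('side0')
im=T['image'];hsv=cv2.cvtColor(im,cv2.COLOR_RGB2HSV)
print('purif',im[120,230],im[190,225],'counter',im[230,200],'stand',im[210,345],'turret',im[150,243],im[178,243])
m=((hsv[:,:,2]>165)&(hsv[:,:,1]<45)).astype(np.uint8)
m[:, :]=cv2.morphologyEx(m,cv2.MORPH_CLOSE,np.ones((3,3)))
cs,_=cv2.findContours(m,cv2.RETR_EXTERNAL,cv2.CHAIN_APPROX_NONE)
for c in cs:
    if cv2.contourArea(c)>400:
        h=cv2.convexHull(c);p=cv2.approxPolyDP(h,5,True)[:,0]
        print(cv2.boundingRect(c),cv2.contourArea(c),p.tolist())
k=2
a=cv2.resize(im[75:220,145:290],(580,580),interpolation=cv2.INTER_CUBIC)[:,:,::-1]
cv2.imwrite('pics/c3.png',a)
E
```

```text
purif [198 201 196] [197 199 184] counter [133 127 116] stand [191 193 190] turret [136 139 134] [95 97 97]
(479, 359, 28, 25) 471.5 [[481, 360], [503, 371], [506, 383], [480, 383]]
(39, 246, 62, 46) 969.0 [[95, 246], [100, 278], [40, 291], [39, 283]]
(103, 221, 43, 42) 938.5 [[132, 221], [145, 242], [116, 262], [103, 240]]
(381, 219, 42, 38) 757.0 [[422, 238], [393, 256], [381, 237], [410, 219]]
(331, 157, 40, 60) 789.0 [[342, 157], [370, 163], [360, 216], [331, 209]]
(156, 83, 123, 125) 10242.0 [[253, 83], [278, 183], [187, 207], [156, 109]]
(21, 0, 491, 207) 41907.0 [[511, 0], [511, 188], [423, 206], [21, 163], [32, 12]]
```

View pics/c3.png

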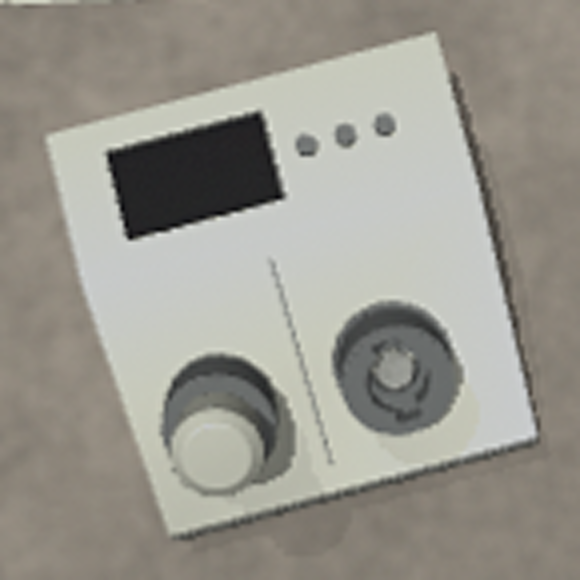

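```bash
cat >> h.py <<'E'
def crop2full(p,k,o): return (np.array(p,float)+.5)/k-.5+np.array(o)
def tri(dT,a,dS,b):
    o1,v1=ray(dT,[a]);o2,v2=ray(dS,[b]);A=np.c_[v1[0],-v2[0]];t=np.linalg.lstsq(A,o2-o1,rcond=None)[0]
    p,q=o1+v1[0]*t[0],o2+v2[0]*t[1];return (p+q)/2,np.linalg.norm(p-q)
E
python3 - <<'E'
from h import *
T=load('top0');S=load('side0')
c=crop2full([(46,136),(436,32),(540,437),(170,540)],4,(145,75))
P=np.r_[onz(T,c[:2],.154),onz(T,c[2:],.05)]
print('purifier corners',P.round(4).tolist(), [np.linalg.norm((P[i]-P[(i+1)%4])[:2]).round(4) for i in range(4)])
# rigid fit 2D : local back-left(+x,+y)
L=np.array([[.15,.15],[.15,-.15],[-.15,-.15],[-.15,.15]]);Q=P[:,:2]
H=(L).T@(Q-Q.mean(0));yaw=np.arctan2(H[0,1]-H[1,0],H[0,0]+H[1,1]);Rz=R.from_euler('z',yaw).as_matrix()
o=np.r_[Q.mean(0),0];print('origin',o,'yaw',yaw,'res',(Q-Q.mean(0)-L@Rz[:2,:2].T).round(4).tolist())
m=o+Rz@[-.097,-.055,.143];z=Rz@[-.5,0,np.sqrt(.75)];x=Rz@[np.sqrt(.75),0,.5];y=np.cross(z,x)
print('mouth',m);np.savez('port.npz',m=m,x=x,y=y,z=z,yaw=yaw)
th=np.linspace(0,2*np.pi,60)
for n,d in(('top',T),('side',S)):
    k=6;im=d['image'];c=proj(d,m)[0].astype(int);o0=c-32
    a=cv2.resize(im[o0[1]:o0[1]+64,o0[0]:o0[0]+64],None,fx=k,fy=k,interpolation=cv2.INTER_CUBIC)[:,:,::-1].copy()
    for r,col in((.042,(0,0,255)),(.023,(0,255,0))):
        q=proj(d,[m+r*(np.cos(t)*x+np.sin(t)*y) for t in th]);q=((q-o0+.5)*k-.5).astype(int)
        cv2.polylines(a,[q.reshape(-1,1,2)],True,col,1)
    cv2.imwrite(f'pics/m_{n}.png',a)
a=np.hstack([cv2.imread('pics/m_top.png'),cv2.imread('pics/m_side.png')]);cv2.imwrite('pics/m.png',a)
# stand
st=crop2full([(97,75),(232,103),(183,348),(42,318)],382/85,(320,140))
st2=np.array([[341.7,156.7],[371.3,162.8],[360.5,217],[330,210.5]])
for s in(st,st2):
    G=onz(T,s,.046)[:,:2];print('stand',G.round(4).tolist(),[np.linalg.norm(G[i]-G[(i+1)%4]).round(4) for i in range(4)])
    u=(G[2]+G[3]-G[0]-G[1]);u/=np.linalg.norm(u);print('c',G.mean(0),'well',G.mean(0)+.043*u)
w=crop2full([(180,200),(207,203),(190,288),(160,283)],382/85,(320,140))
print('wing',onz(T,w,.198).round(4).tolist(),onz(T,w,.198).mean(0))
E
```

```text
purifier corners [[0.7694, 0.3074, 0.154], [0.8403, 0.016, 0.154], [0.549, -0.0556, 0.05], [0.4759, 0.2375, 0.05]] [np.float64(0.2999), np.float64(0.3), np.float64(0.3021), np.float64(0.3018)]
origin [0.65863968 0.12634275 0.        ] yaw 0.23954445750102152 res [[0.0006, -0.0002], [0.0004, -0.0002], [0.0005, -0.0006], [-0.0015, 0.001]]
mouth [0.57745871 0.04989898 0.143     ]
stand [[0.6326, -0.2548], [0.6094, -0.3484], [0.4375, -0.3031], [0.4611, -0.207]] [np.float64(0.0964), np.float64(0.1778), np.float64(0.099), np.float64(0.1781)]
c [ 0.53514509 -0.27830174] well [ 0.49364537 -0.2670424 ]
stand [[0.6313, -0.2563], [0.6085, -0.3485], [0.4376, -0.3036], [0.4606, -0.2102]] [np.float64(0.095), np.float64(0.1767), np.float64(0.0962), np.float64(0.1768)]
c [ 0.53449427 -0.2796596 ] well [ 0.49294643 -0.26857909]
wing [[0.5181, -0.2676, 0.198], [0.5158, -0.2838, 0.198], [0.4641, -0.2702, 0.198], [0.4677, -0.2523, 0.198]] [ 0.49144926 -0.26846153  0.198     ]
```

View pics/m.png

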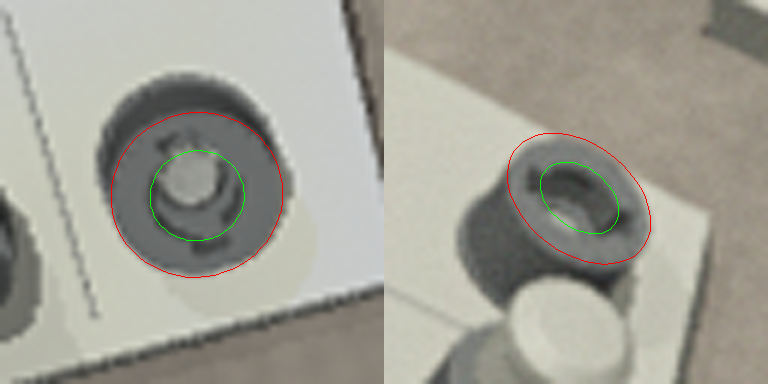

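```bash
python3 - <<'E'
import cv2,numpy as np
t=cv2.imread('pics/top0.png');s=cv2.imread('pics/side0.png')
f=lambda a:cv2.resize(a,None,fx=12,fy=12,interpolation=cv2.INTER_CUBIC)
cv2.imwrite('pics/c4.png',np.hstack([f(t[175:215,335:367]),f(s[122:162,273:305])]))
E
```

```text
(no output)
```

View pics/c4.png

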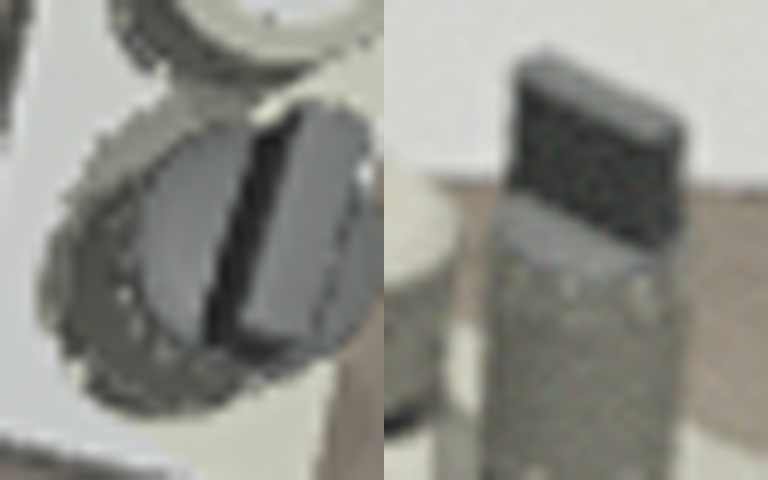

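```bash
python3 - <<'E'
from h import *
T=load('top0');S=load('side0');p=np.load('port.npz');m,x,y,z=[p[k] for k in'mxyz']
def onpl(d,uv):
    o,v=ray(d,uv);t=((m-o)@z)/(v@z);P=o+v*t[:,None]-m;return P@x*1000,P@y*1000
a,b=onpl(T,crop2full([(300,105),(240,325)],12,(335,175)))
for e in ([(300,105),(240,325)],[(370,140),(318,330)]):
    W=onz(T,crop2full(e,12,(335,175)),.198);print('edge',W.round(4).tolist(),np.degrees(np.arctan2(*(W[0]-W[1])[[1,0]])))
# side: top face corners
q=crop2full([(133,85),(160,50),(302,118),(290,135)],12,(273,122));print('side wing',onz(S,q,.198).round(4).tolist(),onz(S,q,.198).mean(0))
# unwrap port plane rectified from each view
imgs=[]
g=np.linspace(-.035,.035,380)
for d in(T,S):
    X,Y=np.meshgrid(g,-g) # right= +x?  col->x row->-y
    P=m+X[...,None]*x+Y[...,None]*y
    uv=proj(d,P.reshape(-1,3)).reshape(380,380,2).astype(np.float32)
    r=cv2.remap(d['image'],uv[...,0],uv[...,1],cv2.INTER_CUBIC)[:,:,::-1].copy()
    r=cv2.convertScaleAbs(r,alpha=1.6,beta=-60)
    for rr in(23,30):cv2.circle(r,(190,190),int(rr*380/70),(0,255,0),1)
    for an in(-30,-15,0,15,30):
        cv2.line(r,(int(190+165*np.cos(np.radians(an))),int(190-165*np.sin(np.radians(an)))),(int(190+185*np.cos(np.radians(an))),int(190-185*np.sin(np.radians(an)))),(0,0,255),1)
        cv2.line(r,(int(190-165*np.cos(np.radians(an))),int(190+165*np.sin(np.radians(an)))),(int(190-185*np.cos(np.radians(an))),int(190+185*np.sin(np.radians(an)))),(0,0,255),1)
    imgs.append(r)
cv2.imwrite('pics/rect.png',np.hstack(imgs))
E
```

```text
edge [[0.5204, -0.2674, 0.198], [0.4704, -0.2507, 0.198]] -18.454033027428125
edge [[0.5119, -0.2827, 0.198], [0.4687, -0.2682, 0.198]] -18.618933991523313
side wing [[0.5143, -0.2592, 0.198], [0.5129, -0.2791, 0.198], [0.4634, -0.2622, 0.198], [0.464, -0.2528, 0.198]] [ 0.48863353 -0.2633071   0.198     ]
```

View pics/rect.png

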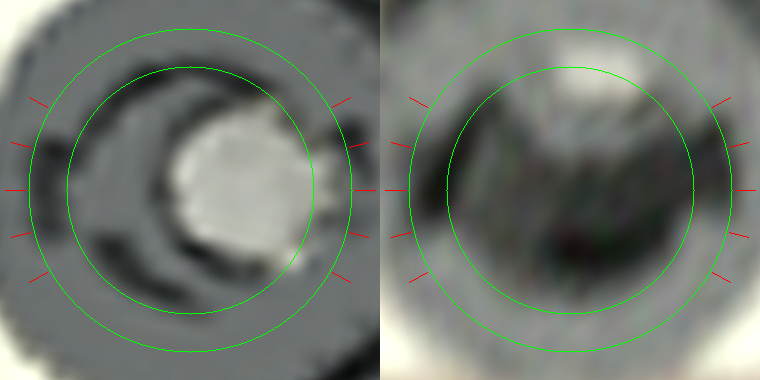

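```bash
python3 - <<'E'
from h import *
T=load('top0');S=load('side0');p=np.load('port.npz');m,x,y,z=[p[k] for k in'mxyz']
g=np.linspace(-.045,.045,540)
for n,d in(('t',T),('s',S)):
    X,Y=np.meshgrid(g,-g);P=m+X[...,None]*x+Y[...,None]*y
    uv=proj(d,P.reshape(-1,3)).reshape(540,540,2).astype(np.float32)
    r=cv2.remap(d['image'],uv[...,0],uv[...,1],cv2.INTER_LINEAR)[:,:,::-1].copy()
    r=cv2.convertScaleAbs(r,alpha=2.2,beta=-90)
    for i in range(0,540,60): 
        cv2.line(r,(i,0),(i,6),(0,0,255),1);cv2.line(r,(0,i),(6,i),(0,0,255),1)
    cv2.imwrite(f'pics/r_{n}.png',r)
E
```

```text
(no output)
```

View pics/r_t.png

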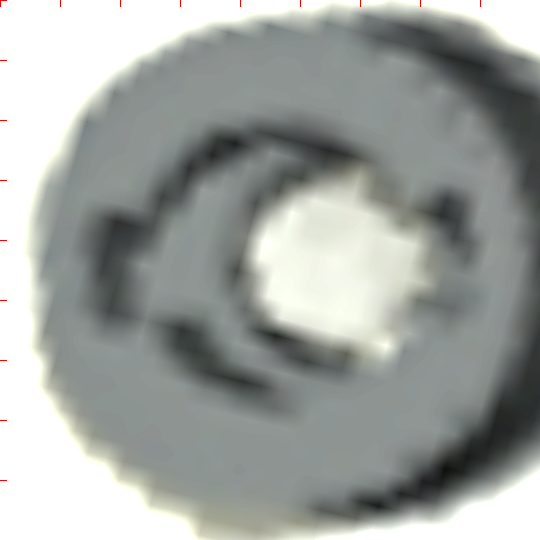

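View pics/r_s.png

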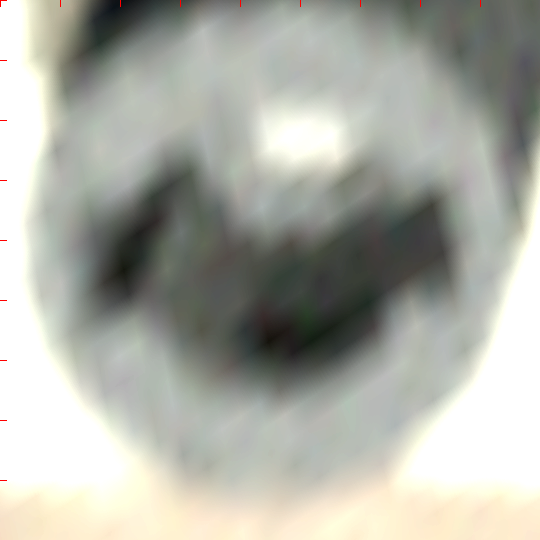

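The rectified port face shows the notch outer edges at about (95,267) and (468,250) in the top view and (95,262) and (452,237) in the side view. That puts the notches about +3° from port x. Next are the tool frame and the approach plan.

```bash
cat >> h.py <<'E'
def port(): 
    p=np.load('port.npz');return [p[k] for k in'mxyz']
def delta(pt,Rt,s=None):
    "rows needed to bring TCP to pt with rot Rt: gives shift in units of 25mm in current tool axes, rot in units .15"
    s=s or state();Rc=R.from_rotvec(s['orientation']).as_matrix()
    t=Rc.T@(np.array(pt)-s['position'])/.025;r=R.from_matrix(Rc.T@Rt).as_rotvec()/.15
    return r.round(2),t.round(2)
E
python3 - <<'E'
from h import *
T=load('top0')
s=state();Rc=R.from_rotvec(s['orientation']).as_matrix();print('tool axes cols\n',Rc.round(3))
hs=cv2.cvtColor(T['image'],cv2.COLOR_RGB2HSV)
for n,lo,hi in(('y',20,35),('g',45,85)):
    m=cv2.inRange(hs,(lo,130,60),(hi,255,255));m[350:]=0
    k,l,st,c=cv2.connectedComponentsWithStats(m);i=1+np.argmax(st[1:,4]);
    print(n,st[i],onz(T,[c[i]],.15))
C=np.array([.492,-.268]);ph=np.radians(-18.5)
wx=np.array([np.cos(ph),np.sin(ph),0]);wy=np.array([-wx[1],wx[0],0])
for sg in(1,-1):
    X=np.array([0,0,-1.]);Z=sg*wy;Rt=np.c_[X,np.cross(Z,X),Z]
    print(sg,delta([*C,.30],Rt))
m,x,y,z=port();a=np.radians(3);px=np.cos(a)*x+np.sin(a)*y;py=np.cross(z,px)
for sg in(1,-1):
    X=-z;Z=sg*py;Rt=np.c_[X,np.cross(Z,X),Z];print('port',sg,delta(m+.2*z,Rt))
    X0=np.array([0,0,-1.]);R0=np.c_[X0,np.cross(sg*wy,X0),sg*wy];print('rel stand->port',R.from_matrix(R0.T@Rt).as_rotvec()/.15)
E
```

```text
tool axes cols
 [[-0.     0.973  0.231]
 [ 0.002  0.231 -0.973]
 [-1.     0.    -0.002]]
y [447 327  47  23 565] [[ 0.10330734 -0.54424756  0.15      ]]
g [354 256  27  22 394] [[ 0.29147996 -0.28303034  0.15      ]]
1 (array([-17.24,  -0.  ,  -0.02]), array([-2.77, 16.68, -6.01]))
-1 (array([ 3.7 , -0.01,  0.  ]), array([-2.77, 16.68, -6.01]))
port 1 (array([19.86,  5.32,  0.14]), array([ -3.39,  18.94, -17.57]))
rel stand->port [-4.00335349 -0.89438111 -3.43052754]
port -1 (array([-0.39, -0.09,  3.49]), array([ -3.39,  18.94, -17.57]))
rel stand->port [-4.00335349  0.89438111  3.43052754]
```

```bash
python3 -m crank '1 0 0 -1 0 0 100; 1 0 0 -1 0.5 0 100; 1 0 0 -1 1 -0.3 100; 0.7 0 0 0 1 -1 100'; python3 -c "
from h import *
print(state()['joint_pos'])"
```

```text
t: 0.6
position: [0.1896, -0.4863, 0.3078]
orientation: [1.445, 1.032, -1.446]
ft_force: [0.9, 0.5, -0.2]
width: 0.0856
[-1.19894490e+00  2.31908522e-01  2.21694183e-02  1.35745056e+00
 -4.46413845e-05  2.27006853e+00]
```

```bash
cat > stand.py <<'E'
from h import *
import sys
C=np.array([.492,-.268]);ph=np.radians(-18.5)
wx=np.array([np.cos(ph),np.sin(ph),0]);wy=np.array([-wx[1],wx[0],0])
X=np.array([0,0,-1.]);Rt=np.c_[X,np.cross(wy,X),wy]
if __name__=='__main__': print(delta([*C,float(sys.argv[1])],Rt),state()['joint_pos'].round(2))
E
python3 stand.py .30
```

```text
(array([ 2.091e+01, -2.000e-02, -3.000e-02]), array([  0.3 ,   8.64, -12.16])) [-1.2   0.23  0.02  1.36 -0.    2.27]
```

```bash
python3 -m crank '-1 0 0 0 0.64 -0.77 100;-1 0 0 0 0.75 -0.66 100;-1 0 0 0 0.84 -0.54 100;-1 0 0 0 0.91 -0.41 100;-1 0 0 0 0.96 -0.28 100'; python3 -m crank '-1 0 0 0 0.99 -0.12 100;-1 0 0 0 1 0.03 100;-1 0 0 0 0.98 0.17 100;-1 0 0 0 0.95 0.33 100;-1 0 0 0 0.89 0.45 100'; python3 stand.py .27
```

```text
t: 1.23
position: [0.2956, -0.4186, 0.3058]
orientation: [0.885, 1.384, -0.885]
ft_force: [-0.3, -1.0, -0.3]
width: 0.0854
t: 1.85
position: [0.4019, -0.3533, 0.3058]
orientation: [0.305, 1.55, -0.304]
ft_force: [0.4, -0.7, 0.0]
width: 0.0854
(array([-1.091e+01, -0.000e+00, -1.000e-02]), array([1.43, 4.52, 2.05])) [-0.72  0.26  0.05  1.37 -0.    1.24]
```

```bash
python3 -m crank '-1 0 0 0 0.87 0.48 100;-1 0 0 0 0.8 0.6 100;-1 0 0 0 0.69 0.72 100;-1 0 0 0 0.57 0.82 100;-1 0 0 0 0.45 0.89 100'; python3 -m crank '-1 0 0 0 0 0 100;-1 0 0 0 0 0 100;-1 0 0 0 0 0 100;-1 0 0 0 0 0 100;-1 0 0 0 0 0 100';python3 stand.py .24
```

```text
t: 2.48
position: [0.4993, -0.2755, 0.3057]
orientation: [-0.284, 1.553, 0.285]
ft_force: [-0.4, 0.5, 0.6]
width: 0.0854
t: 3.1
position: [0.4987, -0.276, 0.3057]
orientation: [-0.864, 1.393, 0.866]
ft_force: [0.4, 0.1, -0.1]
width: 0.0854
(array([-0.91,  0.  , -0.01]), array([2.63, 0.38, 0.17])) [-0.51  0.32  0.14  1.39 -0.   -0.05]
```

```bash
python3 -m crank '-0.91 0 0 1 0.38 0.17 100;0 0 0 1 0 0 100;0 0 0 1 0 0 100;0 0 0 0.2 0 0 100; 0 0 0 0 0 0 100';python3 stand.py .16; python3 - <<'E'
from h import *
T=snap('top','top1');S=snap('side','side1')
s=state();Rc=R.from_rotvec(s['orientation']).as_matrix();print(proj(T,s['position']),proj(S,s['position']))
a=cv2.resize(T['image'][155:225,320:390],(400,400),interpolation=cv2.INTER_CUBIC);b=cv2.resize(S['image'][95:165,250:320],(400,400),interpolation=cv2.INTER_CUBIC)
cv2.imwrite('pics/g1.png',np.hstack([a,b])[:,:,::-1])
E
```

```text
t: 3.72
position: [0.4922, -0.268, 0.2263]
orientation: [-0.964, 1.347, 0.965]
ft_force: [0.2, -0.1, 0.1]
width: 0.0852
(array([-0.03,  0.  , -0.  ]), array([ 2.65,  0.01, -0.  ])) [-0.5   0.32 -0.06  1.19 -0.   -0.17]
[[363.42005321 191.74732939]] [[290.68126781 121.57489581]]
```

View pics/g1.png

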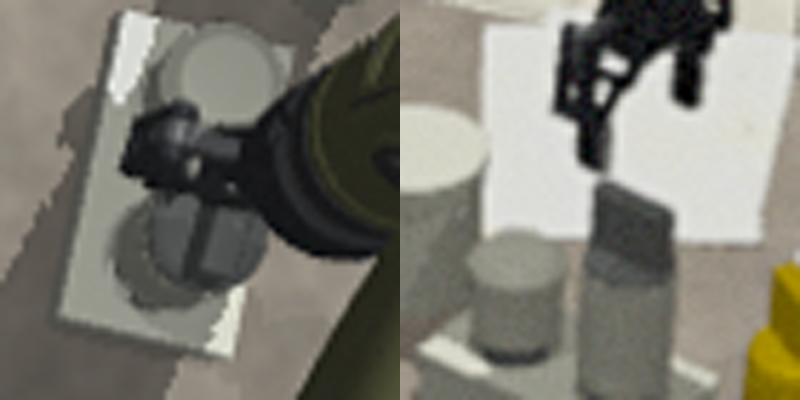

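```bash
python3 -m crank '0 0 0 1 0 0 100;0 0 0 1 0 0 100;0 0 0 0.6 0 0 100; 0 0 0 0 0 0 100' 60;python3 stand.py .159
```

```text
t: 4.32
position: [0.492, -0.2679, 0.1609]
orientation: [-0.964, 1.347, 0.966]
ft_force: [0.3, 0.3, 0.8]
width: 0.0856
(array([-0.03,  0.  , -0.01]), array([ 0.07, -0.  , -0.  ])) [-0.5   0.36 -0.18  1.03 -0.   -0.17]
```

```bash
python3 -m crank '0 0 0 0 0 0 40;0 0 0 0 0 0 30; 0 0 0 0 0 0 26;0 0 0 0 0 0 26; 0 0 0 0 0 0 26' 60;python3 stand.py .159
```

```text
t: 4.95
position: [0.4924, -0.2681, 0.1614]
orientation: [-0.965, 1.346, 0.965]
ft_force: [1.0, -1.0, -1.1]
width: 0.0221
(array([-0.03,  0.  ,  0.  ]), array([ 0.1 ,  0.02, -0.  ])) [-0.5   0.36 -0.18  1.03  0.   -0.17]
```

```bash
python3 -m crank '0 0 0 0 0 0 20;0 0 0 0 0 0 17; 0 0 0 0 0 0 10' 60;python3 stand.py .159;python3 -m crank '0 0 0 0 0 0 0;0 0 0 0 0 0 0' 60;python3 stand.py .159; python3 -c "
from h import *
print(state()['ft_torque'])"
```

```text
t: 5.32
position: [0.4925, -0.2677, 0.1615]
orientation: [-0.965, 1.345, 0.965]
ft_force: [1.0, 2.2, 2.4]
width: 0.0173
(array([-0.03,  0.01,  0.  ]), array([ 0.1 ,  0.02, -0.02])) [-0.5   0.36 -0.18  1.03  0.   -0.17]
t: 5.58
position: [0.4925, -0.2678, 0.1615]
orientation: [-0.965, 1.346, 0.965]
ft_force: [0.8, 2.4, 3.9]
width: 0.0174
(array([-0.03,  0.  ,  0.  ]), array([ 0.1 ,  0.02, -0.01])) [-0.5   0.36 -0.18  1.03  0.   -0.17]
[ 0.96111259 -0.13123655  0.01038857]
```

```bash
python3 -m crank '0 0 0 -0.5 0 0 0;0 0 0 -0.8 0 0 0;0 0 0 -1 0 0 0;0 0 0 -1 0 0 0;0 0 0 -1 0 0 0' 80;python3 -m crank '0 0 0 -1 0 0 0;0 0 0 -1 0 0 0;0 0 0 -1 0 0 0;0 0 0 -0.5 0 0 0;0 0 0 0 0 0 0' ; python3 - <<'E'
from h import *
T=snap('top','top2');S=snap('side','side2');s=state();print(s['ft_torque'])
Rc=R.from_rotvec(s['orientation']).as_matrix();p=s['position'];tip=p+Rc@[.1535,0,0]
for d in(T,S):print(proj(d,[p,tip]).round(1).tolist())
a=cv2.resize(T['image'][110:250,280:420],(400,400),interpolation=cv2.INTER_CUBIC);b=cv2.resize(S['image'][30:170,220:360],(400,400),interpolation=cv2.INTER_CUBIC)
cv2.imwrite('pics/g2.png',np.hstack([a,b])[:,:,::-1])
E
```

```text
t: 6.2
position: [0.4915, -0.2687, 0.2692]
orientation: [-0.964, 1.349, 0.965]
ft_force: [-0.0, -0.2, -2.9]
width: 0.017
t: 6.82
position: [0.4925, -0.2686, 0.3567]
orientation: [-0.966, 1.347, 0.964]
ft_force: [-0.5, -0.1, -4.3]
width: 0.017
[ 0.02740359 -0.00827523 -0.01052853]
[[378.0, 184.6], [360.8, 193.5]]
[[293.0, 89.1], [290.6, 127.8]]
```

View pics/g2.png

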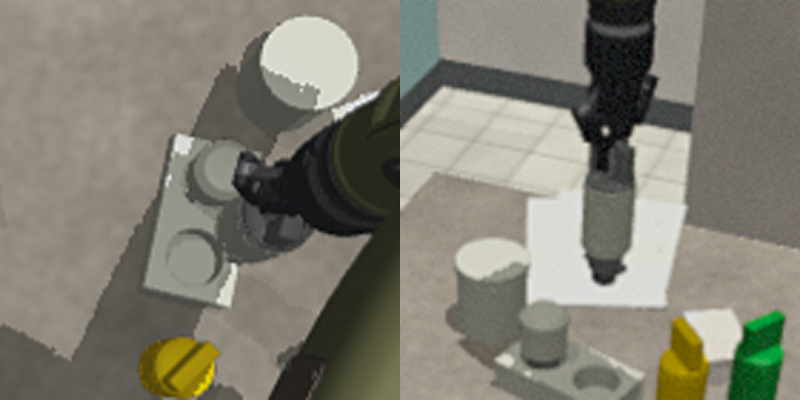

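```bash
cat > pt.py <<'E'
from h import *
import sys
m,x,y,z=port()
NOTCH=3.0; GX=0.0; GY=0.0
def Rport(deg):
    a=np.radians(deg);px=np.cos(a)*x+np.sin(a)*y;py=np.cross(z,px);return np.c_[-z,np.cross(py,-z),py]
def rep():
    s=state();Rc=R.from_rotvec(s['orientation']).as_matrix();B=np.c_[x,y,z]
    tip=s['position']+Rc@[.1535,0,0]-m;l=tip@B*1000
    f=s['ft_force']-np.array([-.5,0,-4.3]);
    tilt=np.degrees(np.arccos(np.clip(-Rc[:,0]@z,-1,1)));wx=np.cross(Rc[:,2],z);ang=np.degrees(np.arctan2(wx@y,wx@x))
    print('t %.2f tip xyz mm'%s['t'],l.round(1),'tilt %.2f wing %.1f'%(tilt,ang),'F port',(f@B).round(1),'M',(s['ft_torque']@B).round(2),'w',round(s['width'],4),'j',s['joint_pos'].round(2))
if __name__=='__main__':
    rep()
    if len(sys.argv)>1:
        tx,ty,tz,deg=map(float,sys.argv[1:5]);print(delta(m+np.c_[x,y,z]@np.array([tx,ty,tz+153.5])/1000,Rport(deg)))
E
python3 pt.py 0 0 60 3
```

```text
t 6.92 tip xyz mm [-108.2 -288.5  130.3] tilt 30.09 wing -28.9 F port [ 0.  -0.2 -0.3] M [ 0.02 -0.01 -0.02] w 0.0171 j [-0.5   0.31  0.25  1.51 -0.   -0.17]
(array([-4.03, -0.9 , -3.44]), array([ 1.1 ,  4.45, 10.85]))
```

```bash
python3 -m crank '0 0 0 -0.5 0.41 1 0;0 0 0 0 0.41 1 0;0 0 0 0 0.41 1 0;0 0 0 0 0.41 1 0;0 0 0 0 0.41 1 0';python3 -m crank '-0.81 -0.18 -0.69 0 0.41 1 0;-0.81 -0.18 -0.69 0 0.3 1 0;-0.81 -0.18 -0.69 0 0 1 0;-0.81 -0.18 -0.69 0 0 0.5 0;-0.81 -0.18 -0.69 0 0 0 0'; python3 pt.py 0 0 60 3
```

```text
t: 7.55
position: [0.4832, -0.1323, 0.3674]
orientation: [-0.963, 1.348, 0.966]
ft_force: [0.9, -0.7, -4.2]
width: 0.0171
t: 8.18
position: [0.4795, -0.0414, 0.3674]
orientation: [-1.581, 0.625, 1.025]
ft_force: [-0.8, -0.9, -4.7]
width: 0.0169
t 8.18 tip xyz mm [ 11.4 -65.1  99.3] tilt 0.18 wing 3.5 F port [-0.6 -0.8 -0. ] M [-0.05  1.05 -0.04] w 0.0169 j [-0.24 -0.2  -0.41  0.88  0.24 -0.49]
(array([0.06, 0.01, 0.02]), array([1.58, 0.29, 2.64]))
```

```bash
python3 -m crank '0 0 0 0.5 0.1 0.9 0;0 0 0 0.5 0.1 0.9 0;0 0 0 0.4 0.1 0.8 0;0 0 0 0 0 0 0;0 0 0 0 0 0 0'; python3 pt.py 0 0 30 3; python3 - <<'E'
from h import *
m,x,y,z=port()
T=snap('top','top3');S=snap('side','side3');s=state()
Rc=R.from_rotvec(s['orientation']).as_matrix();p=s['position'];tip=p+Rc@[.1535,0,0]
for d in(T,S):print(proj(d,[p,tip,m]).round(1).tolist())
a=cv2.resize(T['image'][110:210,190:290],(400,400),interpolation=cv2.INTER_CUBIC);b=cv2.resize(S['image'][120:240,170:290],(400,400),interpolation=cv2.INTER_CUBIC)
cv2.imwrite('pics/g3.png',np.hstack([a,b])[:,:,::-1])
E
```

```text
t: 8.8
position: [0.4735, 0.0213, 0.3329]
orientation: [-1.578, 0.63, 1.022]
ft_force: [-0.5, -0.1, -4.1]
width: 0.0167
t 8.80 tip xyz mm [ 1.7 -3.2 64.8] tilt 0.07 wing 3.2 F port [ 0.1 -0.1  0.2] M [ 0.01  1.   -0.03] w 0.0167 j [-0.05 -0.23 -0.52  0.77  0.14 -0.31]
(array([ 0.02, -0.  ,  0.01]), array([1.39, 0.06, 0.13]))
[[253.3, 197.0], [247.5, 176.2], [244.5, 170.3]]
[[266.1, 145.2], [240.4, 177.8], [231.2, 191.5]]
```

View pics/g3.png

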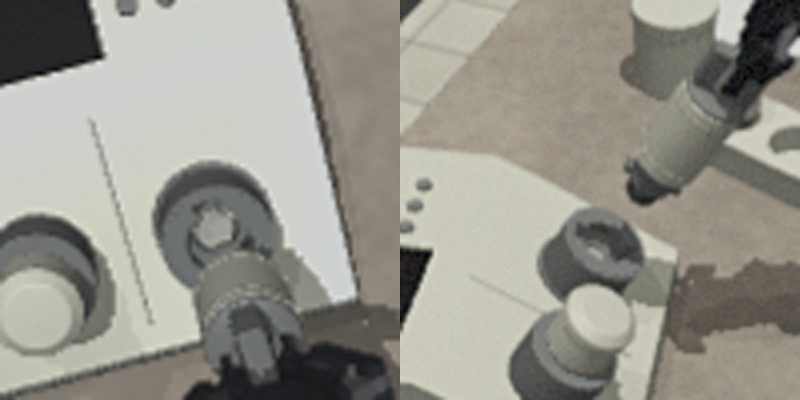

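Top shows the cartridge axis running from the wing (250,340) towards the hole (215,235), and side shows the tip (641,193) in line with the mouth (604,241). It is aligned with the port, so I'll go down slowly.

```bash
python3 -m crank '0 0 0 0.8 0.06 0.13 0;0 0 0 0.8 0 0 0;0 0 0 0.8 0 0 0;0 0 0 0 0 0 0'; python3 pt.py 0 0 -5 3
```

```text
t: 9.4
position: [0.5006, 0.031, 0.2793]
orientation: [-1.576, 0.631, 1.023]
ft_force: [-0.4, 0.7, -3.5]
width: 0.0173
t 9.40 tip xyz mm [-0.5 -0.2  4.1] tilt 0.04 wing 3.1 F port [0.7 0.6 0.6] M [0.03 1.06 0.02] w 0.0173 j [-0.02 -0.15 -0.61  0.6   0.13 -0.28]
(array([ 0.01, -0.  , -0.  ]), array([ 0.37, -0.02,  0.  ]))
```

```bash
python3 -m crank '0 0 0 0.3 0 0 0;0 0 0 0.3 0 0 0;0 0 0 0 0 0 0'; python3 pt.py;python3 -m crank '0 0 0 0.16 0 0 0;0 0 0 0.12 0 0 0;0 0 0 0 0 0 0'; python3 pt.py 0 0 -24 3
```

```text
t: 9.78
position: [0.5083, 0.0332, 0.2676]
orientation: [-1.578, 0.629, 1.021]
ft_force: [-0.8, -0.1, -3.4]
width: 0.0171
t 9.78 tip xyz mm [  1.    0.2 -10.1] tilt 0.12 wing 3.2 F port [ 0.2 -0.1  0.9] M [0.04 1.05 0.04] w 0.0171 j [-0.01 -0.13 -0.63  0.56  0.13 -0.28]
t: 10.15
position: [0.5118, 0.0342, 0.2616]
orientation: [-1.578, 0.629, 1.021]
ft_force: [0.1, -0.5, -4.1]
width: 0.0173
t 10.15 tip xyz mm [  1.2   0.3 -17. ] tilt 0.13 wing 3.2 F port [ 0.5 -0.6 -0.1] M [-0.01  1.02  0.01] w 0.0173 j [-0.01 -0.12 -0.64  0.54  0.12 -0.27]
(array([ 0.02, -0.  ,  0.02]), array([ 0.28,  0.03, -0.01]))
```

```bash
python3 -m crank '0 0 0 0.12 0.04 0 0;0 0 0 0 0 0 0'; python3 pt.py;python3 -m crank '0 0 0 0.1 0 0 0;0 0 0 0 0 0 0'; python3 pt.py;python3 -m crank '0 0 0 0.08 0 0 0;0 0 0 0 0 0 0'; python3 pt.py 0 0 -28 3
```

```text
t: 10.4
position: [0.5123, 0.0342, 0.2584]
orientation: [-1.578, 0.629, 1.021]
ft_force: [1.0, -0.3, -3.9]
width: 0.0171
t 10.40 tip xyz mm [ -0.    0.2 -20. ] tilt 0.12 wing 3.2 F port [ 1.4 -0.7 -0.4] M [0.02 1.   0.01] w 0.0171 j [-0.01 -0.12 -0.64  0.54  0.12 -0.27]
t: 10.65
position: [0.5137, 0.0345, 0.2564]
orientation: [-1.578, 0.628, 1.021]
ft_force: [0.8, 0.9, -4.4]
width: 0.0175
t 10.65 tip xyz mm [  0.3   0.2 -22.5] tilt 0.14 wing 3.2 F port [ 1.2  0.6 -0.8] M [-0.    1.03 -0.05] w 0.0175 j [-0.01 -0.12 -0.65  0.53  0.12 -0.27]
t: 10.9
position: [0.5148, 0.0348, 0.2548]
orientation: [-1.578, 0.628, 1.021]
ft_force: [-1.0, 0.4, -3.4]
width: 0.0171
t 10.90 tip xyz mm [  0.5   0.2 -24.4] tilt 0.15 wing 3.2 F port [0.1 0.5 1. ] M [-0.01  0.98  0.  ] w 0.0171 j [-0.01 -0.11 -0.65  0.52  0.12 -0.27]
(array([ 0.02, -0.  ,  0.02]), array([ 0.14,  0.  , -0.01]))
```

```bash
python3 -m crank '0 0 0 0.06 0.02 0 0;0 0 0 0 0 0 0'; python3 pt.py;python3 -m crank '0 0 0 0.06 0 0 0;0 0 0 0 0 0 0'; python3 pt.py;python3 -m crank '0 0 0 0.06 0 0 0;0 0 0 0 0 0 0'; python3 pt.py 0 0 -32 3
```

```text
t: 11.15
position: [0.5152, 0.0349, 0.2544]
orientation: [-1.578, 0.627, 1.02]
ft_force: [-4.9, -0.9, 2.9]
width: 0.0172
t 11.15 tip xyz mm [  0.9   0.2 -25. ] tilt 0.24 wing 3.2 F port [-0.3  0.2  8.5] M [0.22 1.33 0.  ] w 0.0172 j [-0.01 -0.11 -0.65  0.52  0.12 -0.27]
t: 11.4
position: [0.5161, 0.0354, 0.2524]
orientation: [-1.578, 0.627, 1.021]
ft_force: [0.9, 1.3, -3.6]
width: 0.0172
t 11.40 tip xyz mm [  0.7   0.6 -27.2] tilt 0.22 wing 3.2 F port [ 1.7  1.  -0.2] M [ 0.46  0.71 -0.01] w 0.0172 j [-0.01 -0.11 -0.65  0.51  0.12 -0.27]
t: 11.65
position: [0.5168, 0.0355, 0.2509]
orientation: [-1.578, 0.627, 1.021]
ft_force: [1.5, 2.5, -2.3]
width: 0.017
t 11.65 tip xyz mm [  0.5   0.5 -28.9] tilt 0.20 wing 3.2 F port [3.2 2.  0.4] M [0.6  0.6  0.07] w 0.017 j [-0.01 -0.11 -0.65  0.51  0.12 -0.27]
(array([0.02, 0.  , 0.02]), array([ 0.12,  0.  , -0.02]))
```

```bash
python3 -m crank '0 0 0 0.1 0.02 -0.02 0;0 0 0 0 0 0 0'; python3 pt.py;python3 -m crank '0 0 0 0.1 0 0 0;0 0 0 0 0 0 0'; python3 pt.py;python3 -m crank '0 0 0 0.1 0 0 0;0 0 0 0 0 0 0'; python3 pt.py 0 0 -40 3
```

```text
t: 11.9
position: [0.5179, 0.0354, 0.2487]
orientation: [-1.578, 0.626, 1.021]
ft_force: [1.2, 4.4, -1.7]
width: 0.017
t 11.90 tip xyz mm [  0.3   0.3 -31.3] tilt 0.23 wing 3.2 F port [3.6 3.8 0.9] M [1.14 0.25 0.02] w 0.017 j [-0.01 -0.1  -0.66  0.5   0.13 -0.27]
t: 12.15
position: [0.5191, 0.0357, 0.2467]
orientation: [-1.578, 0.626, 1.021]
ft_force: [-1.2, 4.5, 1.0]
width: 0.017
t 12.15 tip xyz mm [  0.4   0.1 -33.7] tilt 0.23 wing 3.2 F port [3.  4.5 4.4] M [1.45 0.37 0.03] w 0.017 j [-0.01 -0.1  -0.66  0.5   0.12 -0.27]
t: 12.4
position: [0.5203, 0.036, 0.2446]
orientation: [-1.578, 0.626, 1.021]
ft_force: [-2.2, 4.5, 2.2]
width: 0.017
t 12.40 tip xyz mm [  0.5   0.2 -36.1] tilt 0.24 wing 3.2 F port [2.7 4.8 5.9] M [ 1.53  0.41 -0.  ] w 0.017 j [-0.01 -0.1  -0.66  0.49  0.12 -0.27]
(array([0.02, 0.  , 0.03]), array([ 0.16, -0.01, -0.  ]))
```

```bash
python3 -m crank '0 0 0 0.12 0 0.03 0;0 0 0 0 0 0 0'; python3 pt.py;python3 -m crank '0 0 0 0.12 0 0.02 0;0 0 0 0 0 0 0'; python3 pt.py;python3 -m crank '0 0 0 0.08 0 0 0;0 0 0 0 0 0 0'; python3 pt.py 0 0 -44.5 3
```

```text
t: 12.65
position: [0.5216, 0.0366, 0.2422]
orientation: [-1.579, 0.627, 1.02]
ft_force: [-3.2, 4.0, 2.5]
width: 0.0174
t 12.65 tip xyz mm [  0.5   0.3 -38.9] tilt 0.24 wing 3.2 F port [1.9 4.5 6.8] M [1.23 0.38 0.  ] w 0.0174 j [-0.   -0.09 -0.67  0.48  0.12 -0.27]
t: 12.9
position: [0.523, 0.0372, 0.2396]
orientation: [-1.579, 0.628, 1.019]
ft_force: [-3.9, 3.0, 4.1]
width: 0.0169
t 12.90 tip xyz mm [  0.6   0.4 -41.8] tilt 0.25 wing 3.2 F port [1.9 3.7 8.6] M [1.05 0.51 0.01] w 0.0169 j [-0.   -0.09 -0.67  0.47  0.12 -0.27]
t: 13.15
position: [0.524, 0.0374, 0.2381]
orientation: [-1.579, 0.627, 1.019]
ft_force: [-4.1, 2.4, 6.0]
width: 0.0173
t 13.15 tip xyz mm [  0.7   0.4 -43.7] tilt 0.26 wing 3.2 F port [ 2.6  3.2 10.4] M [ 1.07  0.59 -0.01] w 0.0173 j [-0.   -0.08 -0.67  0.47  0.12 -0.26]
(array([ 0.02, -0.01,  0.03]), array([ 0.03,  0.  , -0.02]))
```

```bash
python3 -m crank '0 0 0 0.03 0 0.02 0;0.5 0 0 0 0 0 0;0.5 0 0 0 0 0 0;0 0 0 0 0 0 0'; python3 pt.py 0 0 -44.5 -87;python3 -m crank '0.7 0 0 0 0 0 0;0.7 0 0 0 0 0 0;0 0 0 0 0 0 0'; python3 pt.py 0 0 -44.5 -87
```

```text
t: 13.65
position: [0.5245, 0.0377, 0.2377]
orientation: [-1.448, 0.688, 0.948]
ft_force: [-5.7, 1.7, 6.5]
width: 0.0171
t 13.65 tip xyz mm [  1.1   0.4 -44.3] tilt 0.31 wing -5.4 F port [ 1.4  2.9 11.7] M [ 0.84  0.43 -0.05] w 0.0171 j [-0.   -0.08 -0.67  0.47  0.12 -0.11]
(array([9.49, 0.02, 0.04]), array([ 0.01,  0.01, -0.03]))
t: 14.02
position: [0.5245, 0.0378, 0.2377]
orientation: [-1.262, 0.764, 0.849]
ft_force: [-4.8, 2.1, 6.5]
width: 0.017
t 14.03 tip xyz mm [  1.    0.5 -44.3] tilt 0.30 wing -17.5 F port [ 2.2  3.1 11.2] M [0.95 0.5  0.02] w 0.017 j [-0.   -0.08 -0.67  0.47  0.12  0.1 ]
(array([8.09, 0.02, 0.03]), array([ 0.01,  0.  , -0.03]))
```

```bash
python3 -m crank '0.9 0 0 0 0 0 0;0.9 0 0 0 0 0 0;0.9 0 0 0 0 0 0;0 0 0 0 0 0 0'; python3 pt.py 0 0 -44.5 -87;python3 -m crank '0.9 0 0 0 0 0 0;0.9 0 0 0 0 0 0;0.9 0 0 0 0 0 0;0 0 0 0 0 0 0'; python3 pt.py 0 0 -44.5 -87
```

```text
t: 14.52
position: [0.5244, 0.0379, 0.2377]
orientation: [-0.901, 0.885, 0.653]
ft_force: [-5.7, 2.7, 6.4]
width: 0.017
t 14.53 tip xyz mm [  1.    0.7 -44.3] tilt 0.29 wing -40.7 F port [ 1.5  3.9 11.5] M [ 1.08  0.49 -0.05] w 0.017 j [-0.   -0.08 -0.67  0.47  0.12  0.5 ]
(array([5.39, 0.03, 0.02]), array([ 0.01, -0.02, -0.03]))
t: 15.02
position: [0.5244, 0.038, 0.2377]
orientation: [-0.537, 0.974, 0.451]
ft_force: [-4.6, 1.6, 5.0]
width: 0.0172
t 15.03 tip xyz mm [  1.    0.9 -44.3] tilt 0.29 wing -63.9 F port [1.5 2.6 9.8] M [ 1.13  0.42 -0.01] w 0.0172 j [-0.   -0.08 -0.67  0.47  0.12  0.91]
(array([2.69, 0.03, 0.01]), array([ 0.01, -0.03, -0.03]))
```

```bash
python3 -m crank '0.9 0 0 0 0 0 0;0.9 0 0 0 0 0 0;0.6 0 0 0 0 0 0;0 0 0 0 0 0 0'; python3 pt.py 0 0 -44.5 -87;python3 -m crank '0.3 0 0 0 0 0 0;0 0 0 0 0 0 0'; python3 pt.py;python3 -m crank '0.25 0 0 0 0 0 0;0 0 0 0 0 0 0'; python3 pt.py
```

```text
t: 15.52
position: [0.5245, 0.0381, 0.2377]
orientation: [-0.212, 1.027, 0.266]
ft_force: [-4.3, 2.2, 7.0]
width: 0.0173
t 15.53 tip xyz mm [  1.1   1.  -44.3] tilt 0.30 wing -84.5 F port [ 2.9  3.1 11.4] M [ 1.13  0.38 -0.06] w 0.0173 j [ 0.   -0.08 -0.67  0.47  0.12  1.27]
(array([0.29, 0.03, 0.01]), array([ 0.01, -0.04, -0.02]))
t: 15.78
position: [0.5245, 0.0381, 0.2378]
orientation: [-0.171, 1.031, 0.243]
ft_force: [-3.5, 2.9, 6.8]
width: 0.017
t 15.78 tip xyz mm [  1.2   1.  -44.3] tilt 0.30 wing -87.1 F port [ 3.6  3.5 10.7] M [ 1.15  0.39 -0.01] w 0.017 j [ 0.   -0.08 -0.67  0.47  0.12  1.31]
t: 16.02
position: [0.5245, 0.0381, 0.2377]
orientation: [-0.138, 1.035, 0.224]
ft_force: [-5.6, 2.9, 6.0]
width: 0.0166
t 16.02 tip xyz mm [  1.2   1.  -44.3] tilt 0.30 wing -89.2 F port [ 1.5  4.  11.1] M [1.11 0.43 0.  ] w 0.0166 j [ 0.   -0.08 -0.67  0.47  0.12  1.35]
```

```bash
for i in 1; do python3 -m crank '0.2 0 0 0 0 0 0;0 0 0 0 0 0 0'|tail -0; python3 pt.py; python3 -m crank '0.15 0 0 0 0 0 0;0 0 0 0 0 0 0'|tail -0; python3 pt.py; python3 -m crank '0.15 0 0 0 0 0 0;0 0 0 0 0 0 0'|tail -0; python3 pt.py; done
```

```text
t 16.27 tip xyz mm [  1.3   1.  -44.3] tilt 0.31 wing -90.9 F port [ 1.9  4.4 11.9] M [1.2  0.39 0.08] w 0.0168 j [ 0.   -0.08 -0.67  0.47  0.12  1.38]
t 16.52 tip xyz mm [  1.2   1.  -44.3] tilt 0.30 wing -92.2 F port [ 1.4  3.4 10.7] M [1.19 0.37 0.06] w 0.0168 j [ 0.   -0.08 -0.67  0.47  0.12  1.4 ]
t 16.77 tip xyz mm [  0.7   1.1 -44.4] tilt 0.27 wing -93.5 F port [ 2.2  3.6 10.2] M [1.13 0.57 0.21] w 0.017 j [ 0.   -0.08 -0.67  0.47  0.12  1.42]Exception ignored on flushing sys.stdout:
BrokenPipeError: [Errno 32] Broken pipe
Exception ignored on flushing sys.stdout:
BrokenPipeError: [Errno 32] Broken pipe
Exception ignored on flushing sys.stdout:
BrokenPipeError: [Errno 32] Broken pipe
```

The moment about the axis starts rising near −93°, so that is the stop, and it matches a notch angle of about +3°. I'll back off to the middle of the pocket range and ease up.

```bash
python3 -m crank '-0.6 0 0 0 0 0 0;0 0 0 0 0 0 0'; python3 pt.py;python3 -m crank '0 0 0 -0.1 0 0 0;0 0 0 -0.08 0 0 0;0 0 0 0 0 0 0'; python3 pt.py;
```

```text
t: 17.02
position: [0.5241, 0.0381, 0.2374]
orientation: [-0.152, 1.035, 0.232]
ft_force: [-4.6, 1.9, 6.4]
width: 0.0175
t 17.02 tip xyz mm [  0.5   1.1 -44.5] tilt 0.25 wing -88.3 F port [ 2.3  2.8 11.1] M [1.2  0.66 0.05] w 0.0175 j [ 0.   -0.08 -0.67  0.47  0.12  1.33]
t: 17.4
position: [0.5218, 0.0376, 0.241]
orientation: [-0.151, 1.035, 0.232]
ft_force: [-3.4, 3.5, 5.3]
width: 0.0173
t 17.40 tip xyz mm [  0.2   1.2 -40.2] tilt 0.22 wing -88.4 F port [3.1 4.  9.3] M [1.22 0.34 0.07] w 0.0173 j [-0.   -0.09 -0.67  0.48  0.12  1.33]
```

```bash
python3 -m crank '0 0 0 -0.05 0 0 0;0 0 0 0 0 0 0'; python3 pt.py
```

```text
t: 17.65
position: [0.5212, 0.0375, 0.2418]
orientation: [-0.151, 1.036, 0.232]
ft_force: [-2.4, 2.8, 4.3]
width: 0.0174
t 17.65 tip xyz mm [  0.1   1.3 -39.2] tilt 0.21 wing -88.4 F port [3.3 3.2 8. ] M [1.3  0.07 0.06] w 0.0174 j [-0.   -0.09 -0.67  0.48  0.12  1.33]
```

```bash
python3 -m crank '0 0 0 -0.05 0 0 0;0 0 0 0 0 0 0'; python3 pt.py; python3 -m crank '0 0 0 0 0 0 6;0 0 0 0 0 0 21;0 0 0 0 0 0 23;0 0 0 0 0 0 26'; python3 pt.py
```

```text
t: 17.9
position: [0.5208, 0.0376, 0.242]
orientation: [-0.151, 1.036, 0.233]
ft_force: [3.7, 6.2, -4.4]
width: 0.0166
t 17.90 tip xyz mm [ -0.3   1.6 -38.8] tilt 0.17 wing -88.3 F port [ 4.8  5.  -2.9] M [ 1.14 -0.5   0.  ] w 0.0166 j [-0.   -0.09 -0.67  0.48  0.12  1.33]
t: 18.4
position: [0.52, 0.0363, 0.2419]
orientation: [-0.152, 1.038, 0.23]
ft_force: [0.2, -0.8, -0.3]
width: 0.0223
t 18.40 tip xyz mm [ -1.5   0.1 -38.3] tilt 0.16 wing -88.4 F port [ 2.5 -0.9  3.2] M [0.02 0.52 0.02] w 0.0223 j [-0.   -0.09 -0.67  0.48  0.12  1.33]
```

```bash
python3 -m crank '0 0 0 0 0 0 40;0 0 0 0 0 0 60;0 0 0 0 0 0 60;0 0 0 0 0 0 60';python3 pt.py; python3 -m crank '0 0 0 -0.6 0 0 60;0 0 0 -1 0 0 60;0 0 0 -1 0 0 60;0 0 0 -1 0 0 60;0 0 0 -1 0 0 60'; python3 -m crank '0 0 0 -1 0 0 60;0 0 0 -1 0 0 60;0 0 0 0 0 0 60;0 0 0 0 0 0 60'; python3 - <<'E'
from h import *
m,x,y,z=port()
T=snap('top','top4');S=snap('side','side4')
for d in(T,S):print(proj(d,[m,m+.152*z]).round(1).tolist())
a=cv2.resize(T['image'][110:230,180:300],(400,400),interpolation=cv2.INTER_CUBIC);b=cv2.resize(S['image'][90:250,150:310],(400,400),interpolation=cv2.INTER_CUBIC)
cv2.imwrite('pics/g4.png',np.hstack([a,b])[:,:,::-1])
E
```

```text
t: 18.9
position: [0.5203, 0.0373, 0.2426]
orientation: [-0.151, 1.036, 0.232]
ft_force: [-0.2, -0.1, 0.1]
width: 0.0511
t 18.90 tip xyz mm [ -0.5   1.2 -38. ] tilt 0.16 wing -88.4 F port [ 2.4 -0.1  3.6] M [-0.    0.38 -0.01] w 0.0511 j [-0.   -0.09 -0.67  0.48  0.12  1.33]
t: 19.52
position: [0.4636, 0.0236, 0.3427]
orientation: [-0.151, 1.036, 0.232]
ft_force: [0.5, -0.4, -0.1]
width: 0.0517
t: 20.02
position: [0.4397, 0.0177, 0.3843]
orientation: [-0.151, 1.037, 0.232]
ft_force: [0.1, -0.4, 0.3]
width: 0.0512
[[244.5, 170.3], [249.4, 188.5]]
[[231.2, 191.5], [255.0, 161.3]]
```

View pics/g4.png

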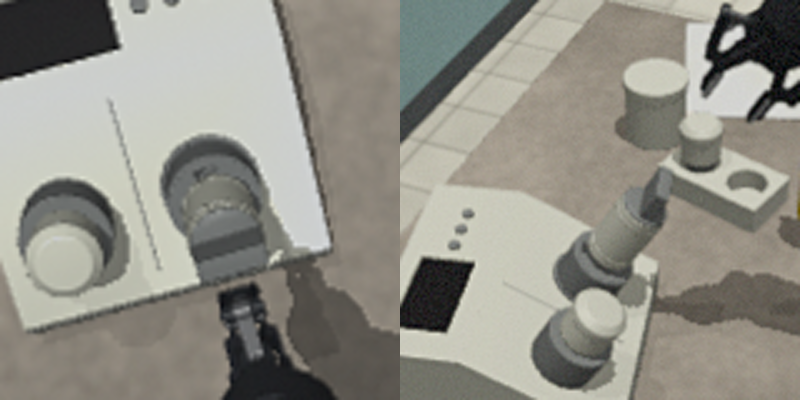

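View pics/top4.png

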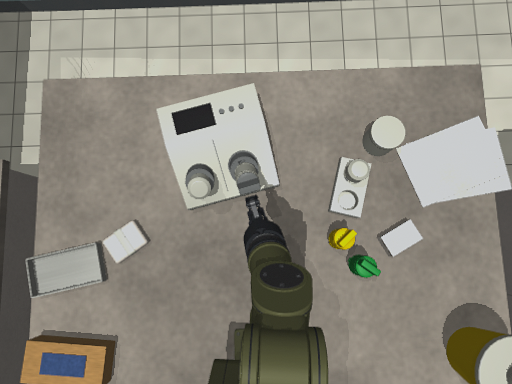

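After release, the wing in top lies across the slope at about (249,190), where (249.4,188.5) is predicted for a tip 38 mm in. In side it stands seated at about (255,168). The spare (358,170), tub (388,135), box (402,238) and the yellow and green look-alikes are where they were, and the gripper is clear.

```bash
python3 -c "
from h import *
a=load('top0')['image'].astype(int);b=load('top4')['image'].astype(int)
for n,(u,v) in dict(spare=(358,170),tub=(388,135),box=(402,238),gauze=(125,242)).items():print(n,np.abs(a-b)[v-15:v+15,u-12:u+12].mean().round(1))
print(close_job())"
```

```text
spare 7.0
tub 4.8
box 4.7
gauze 4.9
the job is handed in; nothing more can be done
None
```

The cartridge is fitted and, as far as my checks can show, locked in the port. I handed the job in at about 20 s of robot time; no verdict was reported.

**What I did**
1. I gripped the white cartridge by its wing and lifted it out of the stand.
2. I lined it up with the port, with the wing at +3° for the notches, and pushed it down. The lugs touched the collar once with about 8.5 N, then dropped through.
3. I pushed the tip to about 44 mm in, against about 11 N of spring force.
4. I turned it clockwise until I felt the stop at about −93°, backed off to −88° and let it rise. I then opened the gripper and moved well clear.

**Last checks**
- **Lock:** before release, the measured tip depth rose from 44 mm to about 38.5 mm. The axial force switched from an 8 N push to a 3 N pull, meaning the lugs had reached the tops of their pockets.
- **Position:** by arm pose, the tip was within about 2 mm of the estimated port axis, with the tilt under 0.3°.
- **Pictures after release:** the wing lies across the slope, within about 2 pixels of where a locked cartridge should be. The pictures alone can't tell 38 mm from 42 mm, so the lock depth rests on the force and pose readings.
- **Other objects:** the spare, tub and box show no visible movement. My before/after pixel comparison agreed, though I took the small white item at (125,242) in the top view to be the gauze without confirming it. The spare's figure was slightly higher than the rest, which I put down to a change in shadow.

**A disagreement:** the side camera placed things about 5 mm further to +y than the top camera. I trusted the top view, and the insertion fitted it.

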